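# Crack loose the left wheel nut of a bench polisher

### The job

The polishing wheel on the left end of the bench polisher is due for a change and its nut has a left-hand thread: take the large spanner from the rack, feel it fully down over the flats of the left nut without ramming it and, once you feel that it gives, turn the nut clockwise (as seen facing its end) a good twelfth of a turn, 30 degrees or a little more, so that it can be spun off by hand. Pull steadily and never force the nut or tighten it further; then stand the spanner back in its own slot, jaw down, and leave the right-hand nut and the other things as they are.

Things in the scene. Friction and masses are not known exactly. Their poses are not given: they have to be found in the camera images.
- spanner: Large open-ended steel spanner, 204 mm long, 0.36 to 0.53 kg, standing jaw down in the large slot. Origin: centre of its jaw, where the nut's centre lies when it is on. z up the handle, x across its width, y its thickness. Jaw 31.5 mm wide (x), open to -z, rounded prong tips at z = -17 mm, throat at z = +18.5 mm. Head 60 mm wide, 11 mm thick, up to z = +45 mm.
- grip (a point): Middle of the part of the large spanner's handle to hold, 150 mm above the jaw's centre; axes as the spanner. The handle is 26 mm wide (x), 10 mm thick (y) and ends 37 mm above this point. A moderate grip, 40 to 80 N, holds it best. On the nut, play and spring let the handle go some 10 to 15 degrees before the nut follows. Out of line with the flats the jaw stops some 9 mm short of home, plus 1.5 mm for each 0.1 rad. In the slot it may lean by a few degrees.
- nut_c (a point): Centre of the left nut: dark hexagon, 30 mm across flats, 34.6 mm across corners, 18 mm thick, on a level spindle 120 mm above the bench. y points out along the spindle, z up (the frame does not turn with the nut). How the flats stand must be seen or felt: the jaw goes on where the handle leans between 24 degrees away from the robot and upright, with 5 degrees of play each way, else its tips catch on the corners.
- nut (a joint): Turn of the left nut, rad: 0 tight as found, growing as it loosens: clockwise facing its end, so a spanner standing up from it goes towards the polisher's front (the robot's side). That takes about 0.7 N m throughout (5 N at 150 mm). The other way it gives only hundredths of a rad while the resistance climbs, and then the jaw slips. The spindle is locked. A twelfth of a turn is 0.52.
- slot (a point): Centre of the mouth of the large spanner's slot, in the rack's top, 80 mm above the bench; z up. The slot is 70 mm long (x) by 13 mm wide (y), bevelled 3 mm round the mouth, 68 mm deep; the spanner's y lies along the slot's y. Home: spanner origin 51 mm below this point.
- rack: Fixed hardwood block 160 x 56 x 80 mm (x, y, z), origin in the centre of its underside. The large slot is centred at x = +32 mm, the small one at x = -49 mm.
- buffer: Bench polisher, bolted down: grey motor 124 mm dia., shaft level along y, 490 mm over the spindle ends. Origin on the bench under the motor's middle; front faces -x (the robot), left end at +y. From the left nut (at y = 212 to 231 mm) the 20 mm stub goes on 14 mm; inboard of it lie a 48 mm dia. flange 5 mm thick and the 150 mm dia. wheel 25 mm thick.
- nut_right_c (a point): Centre of the right nut, of the same size at the -y end, y axis along the spindle towards the left. Not to be touched.
- nut_right (a joint): Turn of the right nut in rad, 0 as found; must stay there.
- small_spanner: Bystander: small spanner, 150 mm long, standing in the rack's small slot, top 162 mm above the bench. Origin at the centre of its jaw, z up its handle.
- polish: Bystander: white polish bottle with a black cap, 60 mm dia., 160 mm tall, origin under its centre.
- tin: Bystander: flat aluminium wax tin, 90 mm dia., 35 mm tall, origin under its centre.
- compound_bar: Bystander: beige bar of polishing compound, 100 x 50 x 40 mm (x, y, z), origin under its centre.

How it is judged:
By the outcome, as a careful person would: the job done as asked, in the order asked, and still so for the second after the job is handed in, with the robot touching nothing.
It also fails if it takes over 67 s, if anything falls off the work surface, if the arm or the gripper's body presses on something with over 40 N, if the wrist force passes 120 N, or if a joint passes its speed limit or range.

### The arm

A 6-joint arm with a two-finger parallel gripper is mounted at the origin on the work surface. World frame = base frame: x ahead of the robot, y to its left, z up, the work surface at z = 0. Lengths are in m, angles in rad, forces in N, time in s.
With the tool pointing down it reaches from about 0.425 to 0.95 m from the base axis. Payload 3.5 kg.
Tool frame: the origin (TCP) lies on the centre line of the jaws, within the pads' length; the fingertips stand 17 mm ahead of it and the grasp point (between the pads) lies 2 mm behind it; z points along the fingers, y is the line along which they close (so a half turn about z gives the same grasp; the last joint's range is limited). The gripper opens to 85 mm and grips with 20 to 120 N. Pads are 22 mm wide; open, the fingers measure 114 mm over their backs; the gripper's body (76 mm by 85 mm) begins 54 mm behind the grasp point. The pads swing forward as they close: fully open they stand 13 mm farther back than shut.
Start: joints at [1.194, 0.286, 1.577, -0, 1.279, -0.15], TCP at [0.152, 0.658, 0.248] pointing down, gripper open.
Joint ranges: [-2.77, 2.77], [-0.9, 2.22], [0.21, 2.48], [-1.53, 4.67], [0.24, 2.81], [-2.84, 2.84]. Speed limits (rad/s): [2.79, 2.79, 3.14, 3.14, 3.14, 3.14].

### API

Orientations are given as a unit quaternion [x, y, z, w].
In Python, from plant import ctrl gives the robot as it stands. The module is installed in compiled form; this text tells all that it offers.
- The arm moves only by the tool drive_tool, never from a script. Its argument "moves" is a list of rows, each a list of 3 entries, a list of its own where there are three numbers: the turn, a rotation vector about the tool's x, y, z in rad, then the shift along the tool's x, y, z in m, then the finger opening in m, from 0 to 0.0854. A call has 1 to 5 rows; each row shifts and turns the commanded pose from where the row before left it, along the tool's axes as they then stand; what a row does not reach is not made up. A row lasts 1/8 s, in which the tool goes at most 62.5 mm and 10.7 degrees, less where a joint would pass 70% of its speed; a pose out of reach is approached as far as the arm can. A call with a gripper value outside its range is refused whole. The fingers move at their own pace and stop on an object; "grip_force" is the grip in N (left out, the last holds). Time passes only in rows, so rows that do not move let the fingers close. It gives the time, the measured TCP pose, the force, the opening and the grip force at its end, in the units of the state.
- ctrl.get_state(): the state, without advancing time (a new reading comes with each control period).
- ctrl.read_camera(name): name is "side" or "top" or "wrist"; returns a dict with "image" (420x560x3 uint8, red, green, blue), "fx", "fy", "cx", "cy" (pixels), "dist" ([k1, k2, p1, p2, k3] as OpenCV has them; the pictures are not rectified), "R" (3x3) and "t" (3): a world point X has camera coordinates R X + t. Camera axes: x right, y down, z forward; pixel columns grow to the right and rows downward; lengths in m; the calibration is good to about 2 mm. A picture is of the moment at which its call begins. There is no depth.
- ctrl.sign_off(): hands the job in; it is judged then, once.
The state is a dict: "time": time; "qpos": joint angles; "dq": joint speeds; "joint_efforts": joint torques, N m; "eef_pos": TCP position; "tcp_rot": TCP orientation; "contact_force": force on the tool from outside, world axes, zero at the start; "wrist_torque": the same for the moment, N m; "opening": opening from 0.0 (shut) to 1.0 (fully open); "finger_force": force on a finger pad.
Only numpy, scipy, OpenCV 4.12 (cv2) and the standard library are available. Lean on these libraries where they do the work, as an engineer would, in place of code of your own. Each camera call takes 0.05 s, during which the arm holds its last target. There are 200 camera calls.

## Working session

There is one attempt and no reset: what is moved stays moved. The work goes in short steps, Python scripts to look and compute and a tool call to move; the robot and the scene stay as the last step left them, time stands still between calls to the robot, and variables do not carry over. Pictures are saved under pics/ and viewed, at most 10 in all, crops included, and the job is handed in when it is done.

Besides the shell and the picture viewer there is one more tool, called as name(argument=value, ...), one argument or row to a line, values as JSON. drive_tool: Moves the arm, as the interface text tells. Its arguments: {"type":"object","properties":{"moves":{"type":"array","items":{"type":"array"}},"grip_force":{"type":"number"}},"required":["moves"]}

```bash
mkdir -p pics
cat > h.py <<'E'
import numpy as np, cv2
from plant import ctrl
from scipy.spatial.transform import Rotation as Ro
def cam(n):
    c=ctrl.read_camera(n); c['K']=np.array([[c['fx'],0,c['cx']],[0,c['fy'],c['cy']],[0,0,1]]); c['d']=np.array(c['dist'],float)
    c['R']=np.array(c['R']);c['t']=np.array(c['t']); return c
def save(c,f): cv2.imwrite('pics/'+f,cv2.cvtColor(np.asarray(c['image']),cv2.COLOR_RGB2BGR))
def ray(c,p):
    u=cv2.undistortPoints(np.array([[p]],float),c['K'],c['d'])[0,0]
    return -c['R'].T@c['t'], c['R'].T@np.array([u[0],u[1],1.])
def onplane(c,p,z,ax=2):
    o,d=ray(c,p); return o+d*(z-o[ax])/d[ax]
def tri(l):
    A=np.zeros((3,3));b=np.zeros(3)
    for c,p in l:
        o,d=ray(c,p); d=d/np.linalg.norm(d); M=np.eye(3)-np.outer(d,d); A+=M;b+=M@o
    return np.linalg.solve(A,b)
def proj(c,X):
    return cv2.projectPoints(np.array(X,float).reshape(-1,1,3),cv2.Rodrigues(c['R'])[0],c['t'],c['K'],c['d'])[0].reshape(-1,2)
E
python3 - <<'E'
from h import *
for n in ['side','top','wrist']:
    c=cam(n); save(c,n+'0.png'); print(n,-c['R'].T@c['t'],c['R'][2],c['fx'])
s=ctrl.get_state();print(s)
E
```

```text
side [0.42879439 0.73821408 0.62966334] [ 0.11170477 -0.83852873 -0.53328381] 415.4287270885039
top [ 0.36407774 -0.02909739  1.14444221] [ 0.18747426  0.02582595 -0.98192995] 393.05522790237444
wrist [0.08090756 0.67452843 0.37175929] [ 0.27897107 -0.06615057 -0.95801839] 296.97465444411
{'time': 0.15, 'qpos': array([ 1.19397986e+00,  2.87017829e-01,  1.57785201e+00, -1.99760172e-05,
        1.27858814e+00, -1.49978243e-01]), 'dq': array([ 0.00102684, -0.00360855, -0.00586881, -0.00036126,  0.00373712,
       -0.00069726]), 'joint_efforts': array([ 2.25175913e-04, -4.06607366e+01, -2.93139249e+01, -1.47483938e-04,
        3.92425209e-03,  8.46817017e-06]), 'eef_pos': array([0.15158793, 0.65726375, 0.24722167]), 'tcp_rot': array([ 1.13173183e-01,  9.93574839e-01, -9.02987380e-04, -2.33598454e-04]), 'contact_force': array([ 0.71041015, -0.67003812,  0.01122355]), 'wrist_torque': array([-0.00824534, -0.01347782,  0.01771066]), 'finger_force': 0.0, 'opening': 1.0025676652587625}
```

View pics/side0.png

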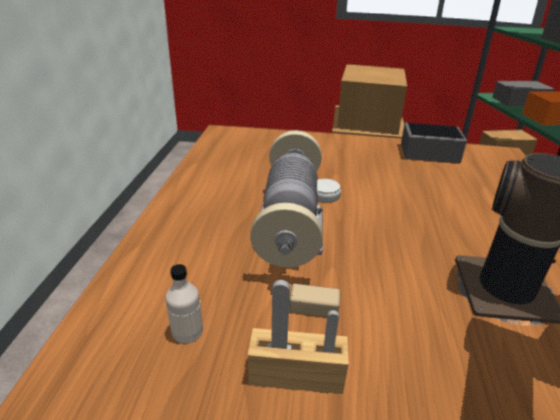

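View pics/top0.png

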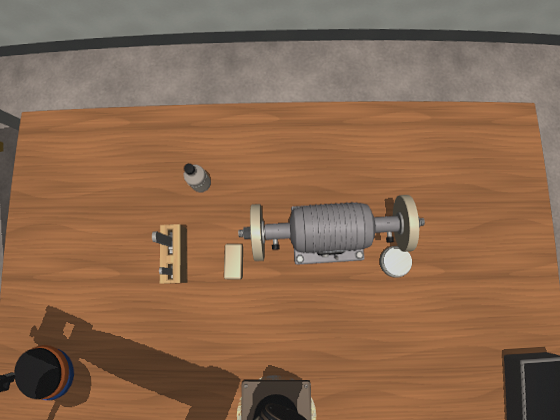

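The side view shows the rack at (298,358), the large spanner with its handle top at (281,286), the small spanner on the right at (333,316), and the left nut at (286,242). The top view shows the rack at (172,254) and the left nut at (244,233). I'll enlarge both areas.

Run:
```python
import cv2,numpy as np
s=cv2.imread('pics/side0.png');t=cv2.imread('pics/top0.png')
f=lambda i,x,y,w,h,k:cv2.resize(i[y:y+h,x:x+w],(w*k,h*k),interpolation=cv2.INTER_CUBIC)
o=np.zeros((600,800,3),np.uint8)
o[:480,:400]=f(s,250,270,100,120,4)   # side rack x4
o[:320,400:800]=f(s,261,222,50,40,8)  # nut x8
o[320:600,400:800]=f(t,150,220,100,70,4)
cv2.imwrite('pics/z1.png',o)
```

```text
(no output)
```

View pics/z1.png

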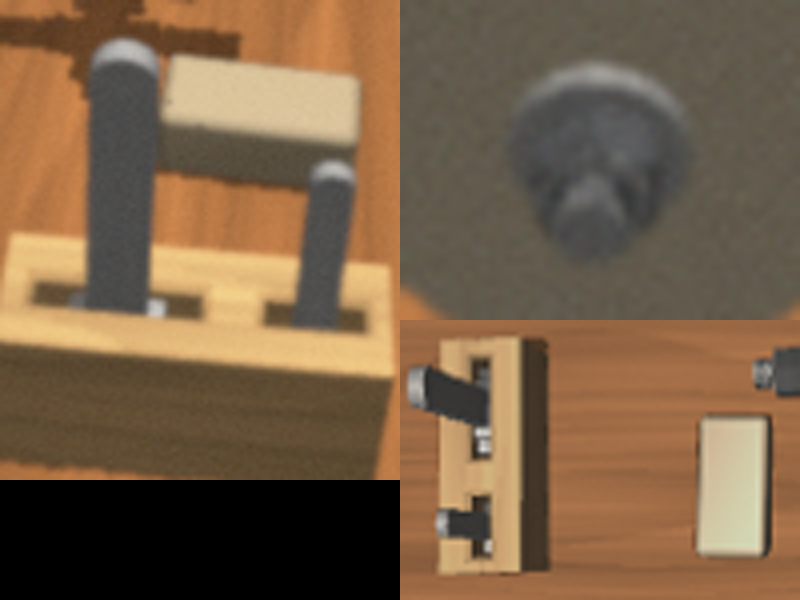

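Run:
```python
from h import *
s=cam('side');t=cam('top')
P=lambda c,ps,z:[onplane(c,p,z).round(4)[:2] for p in ps]
a=P(s,[(252.5,328.5),(347.5,337),(348,364.5),(250,355.8)],.08);b=P(t,[(160,224.5),(180,224.5),(180,283),(160,283)],.08)
print(a,np.mean(a,0));print(b,np.mean(b,0))
print('handle end',tri([(s,(281.2,282)),(t,(154.5,237))]),P(s,[(281.2,282)],.216),P(t,[(154.5,237)],.216))
print('base handle', P(s,[(279.5,347)],.08))
# nut/stub
print('stub end',tri([(s,(335-0-400+400,0))]) if 0 else '', tri([(s,(261+592/8,222+235/8)),(t,(150+363/4,220+53/4))]))
print('nut',tri([(s,(261+600/8-50,222+150/8)),(t,(150+380/4,220+52/4))]))
```

```text
[array([0.5268, 0.262 ]), array([0.3659, 0.2564]), array([0.3651, 0.312 ]), array([0.5203, 0.3183])] [0.444525 0.287175]
[array([0.5248, 0.3176]), array([0.5243, 0.2609]), array([0.3643, 0.2557]), array([0.3642, 0.3111])] [0.4444   0.286325]
handle end [0.47574694 0.28607364 0.21490088] [array([0.4774, 0.287 ])] [array([0.4739, 0.2856])]
base handle [array([0.4761, 0.2938])]
stub end  [0.44280686 0.09051832 0.1401617 ]
nut [0.49273898 0.07444392 0.13218954]
```

The crop shows the rack's top corners cleanly. The rack centre is (0.4445, 0.2868) with a yaw of about +0.035, so the slot is near (0.4765, 0.288) and the spanner stands nearly upright. Next is the nut.

Run:
```python
from h import *
s=cam('side');t=cam('top')
print('stub end L',tri([(s,(285,222+230/8)),(t,(150+(757-400)/4,220+54/4))]))
print('nut', tri([(s,(285.2,222+155/8)),(t,(246,233))]), onplane(t,(245.7,232.8),.13))
for p in [(239.5,233.5),(422,222.5)]: print(onplane(t,p,.125))
# wheel rim edges in top view at z=.12 silhouettes (centres of left/right wheels)
for p in [(257,204.5),(257,260),(407,196),(407,251)]: print(onplane(t,p,.12))
print(proj(s,[.49,.231,.12]) )
```

```text
stub end L [0.49277364 0.09089501 0.11974141]
nut [0.49384509 0.07219814 0.1286749 ] [0.49308425 0.07283453 0.13      ]
[0.49203907 0.08962069 0.125     ]
[ 0.51496295 -0.3907425   0.125     ]
[0.56987937 0.04408719 0.12      ]
[0.42289764 0.04406306 0.12      ]
[ 0.58789808 -0.35728357  0.12      ]
[ 0.44116576 -0.34725877  0.12      ]
[[276.75374626 301.1516409 ]]
```

The left stub end comes out at (0.4925, 0.0905, 0.120), which matches the stated 120 mm height, and the polisher's yaw is about +0.047. I'll go above the nut for one close look.

drive_tool(
  moves=[
    [[0,0,0],[-0.04,-0.043,-0.02],0.0854],
    [[0,0,0],[-0.0415,-0.0445,0],0.0854],
    [[0,0,0],[-0.0415,-0.0445,0],0.0854],
    [[0,0,0],[-0.0415,-0.0445,0],0.0854],
    [[0,0,0],[-0.0415,-0.0445,0],0.0854],
  ],
)

```text
time: 0.98
eef_pos: [0.3034, 0.3944, 0.2686]
tcp_rot: [0.113, 0.994, 0.0, 0.0]
contact_force: [0.7, -0.0, -0.1]
opening: 0.997
finger_force: 0.0
```

drive_tool(
  moves=[
    [[0,0,0],[-0.0415,-0.0445,0],0.0854],
    [[0,0,0],[-0.0415,-0.0445,0],0.0854],
    [[0,0,0],[-0.0415,-0.0445,0],0.0854],
    [[0,0,0],[-0.0415,-0.0445,0],0.0854],
    [[0,0,0],[-0.0415,-0.0445,0],0.0854],
  ],
)

```text
time: 1.6
eef_pos: [0.4556, 0.1307, 0.2688]
tcp_rot: [0.113, 0.994, 0.0, 0.001]
contact_force: [1.0, 0.3, -0.2]
opening: 0.999
finger_force: 0.0
```

drive_tool(
  moves=[
    [[0,0,0],[-0.04,-0.045,0],0.0854],
    [[0,0,-0.137],[0,0,0],0.0854],
    [[0,0,-0.137],[0,0,0],0.0854],
    [[0,0,0],[0,0,0],0.0854],
  ],
)

```text
time: 2.1
eef_pos: [0.4838, 0.0795, 0.2684]
tcp_rot: [-0.023, 1.0, -0.0, 0.0]
contact_force: [0.7, 0.0, -0.3]
opening: 1.005
finger_force: 0.0
```

Run:
```python
from h import *
c=cam('wrist')
im=np.mean([np.asarray(c['image'],float)]+[np.asarray(ctrl.read_camera('wrist')['image'],float) for _ in range(5)],0)
u=proj(c,[[.4936,.067,.137],[.4936,.0905,.12]]);print(u,-c['R'].T@c['t'])
x,y=u[0].astype(int); x0,y0=x-50,y-45
print(x0,y0)
z=im[y0:y0+75,x0:x0+100]; z=np.clip(255*(z/255)**.5,0,255).astype(np.uint8)
cv2.imwrite('pics/n1.png',cv2.cvtColor(cv2.resize(z,(800,600),interpolation=cv2.INTER_CUBIC),cv2.COLOR_RGB2BGR))
np.save('n1.npy',im)
import pickle;c['image']=0;pickle.dump(c,open('n1.pkl','wb'))
```

```text
[[265.08081234 210.81614197]
 [290.38466245 206.48961742]] [0.41127314 0.07684854 0.39305577]
215 165
```

View pics/n1.png

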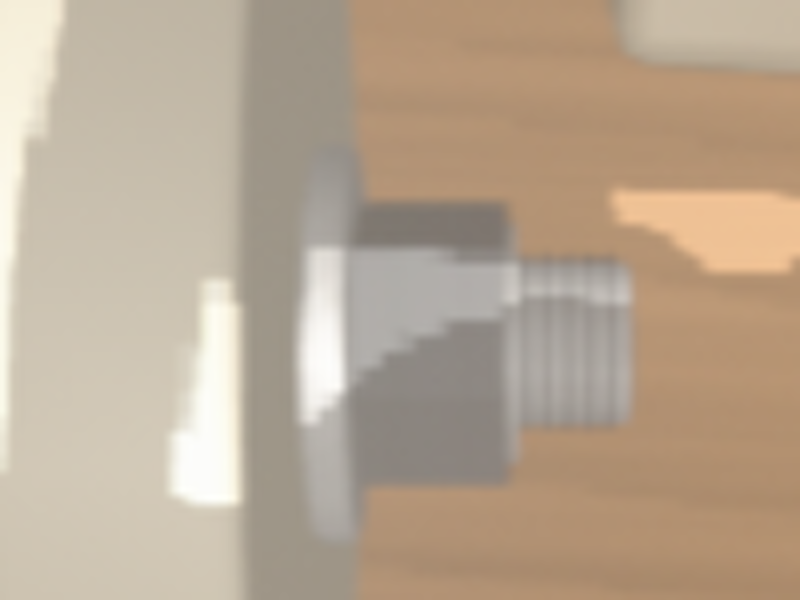

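The picture shows the nut from above, with image down being away from the robot. The nut spans crop columns 350–510, with silhouettes at rows 203 and 485, a ridge at row 245 and a faint ridge near row 395. The stub ends at column 632, rows 258–428.

Run:
```python
from h import *
import pickle
from scipy.optimize import least_squares
c=pickle.load(open('n1.pkl','rb'));im=np.load('n1.npy').mean(2)
print(im[165+20:165+66,215+58:215+62].mean(1).round(0).astype(int))
row=lambda p,y:proj(c,[p[0],y,p[1]])[0,1]
y=.067; px=lambda r:165+r/8-.44
def verts(x0,th): return [(x0+.0173*np.sin(th+k*np.pi/3),.12+.0173*np.cos(th+k*np.pi/3)) for k in range(6)]
print('rows visible:')
for th in np.radians([0,6,12,18,24]):
    v=[row(p,y) for p in verts(.4936,th)]; print(np.degrees(th),np.round((np.array(v)-165+.44)*8))
# stub rows 258-428 at y~.085 -> x0 ; 
for d in ([-.01,.01]): print('stub',(row((.4936+d,.122),.085)-165+.44)*8)
print('stub end', onplane(c,(215+632/8-.44,165+343/8-.44),.127),'nut out',onplane(c,(215+508/8-.44,165+300/8),.135),'nut in',onplane(c,(215+350/8,165+300/8),.135),'wheel face',onplane(c,(215+350/8,165+60/8),.12))
```

```text
[ 89  88  88  90  87  66  56  55  55  55  57  70  79 115 119 119 120 120
 120 116  80  73  73  73  73  73  73  73  73  72  69  69  69  69  69  69
  69  69  69  70  75  88  90  89  87  87]
rows visible:
0.0 [371. 469. 422. 288. 189. 224.]
6.000000000000001 [386. 471. 410. 274. 185. 235.]
12.000000000000002 [400. 471. 398. 261. 183. 248.]
18.0 [413. 470. 385. 249. 183. 262.]
24.000000000000004 [425. 467. 372. 237. 184. 276.]
stub 257.3656680308916
stub 417.617095614444
stub end [0.49227886 0.09317409 0.127     ] nut out [0.48581839 0.0784059  0.135     ] nut in [0.48661128 0.06095869 0.135     ] wheel face [0.4619821  0.05931321 0.12      ]
```

The nut fits a lean of about 4° away (±2°), with its centre at about (0.495, 0.0697, 0.12). The stub-end cross-check agrees. Now to go above the spanner.

drive_tool(
  moves=[
    [[0,0,0],[-0.002,0.052,-0.005],0.06],
    [[0,0,0],[0,0.052,0],0.06],
    [[0,0,0],[0,0.052,0],0.06],
    [[0,0,0],[0,0.052,0],0.06],
    [[0,0,0],[0,0,0],0.06],
  ],
)

```text
time: 3.02
eef_pos: [0.4751, 0.2906, 0.2732]
tcp_rot: [-0.026, 1.0, 0.0, -0.0]
contact_force: [-0.1, -0.1, -1.6]
opening: 0.701
finger_force: 0.0
```

Run:
```python
from h import *
c=cam('wrist'); save(c,'w2.png'); print(ctrl.get_state()['eef_pos'],proj(c,[[.476,.2875,.216],[.476,.2875,.08],[.4765,.2878,.08]]))
t=cam('top');s=cam('side')
```

```text
[0.47543275 0.28903135 0.2731153 ] [[274.26903363 232.87619875]
 [276.54465802 186.33431134]
 [276.79569989 186.79271736]]
```

View pics/w2.png

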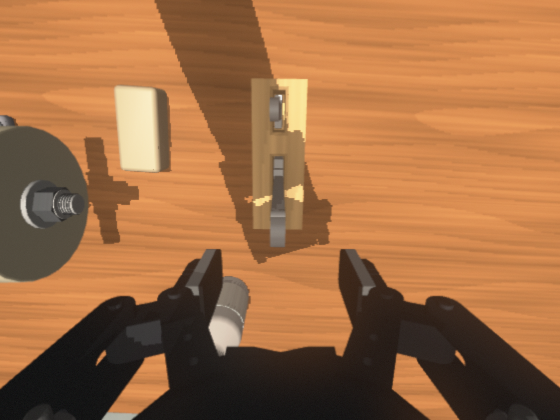

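Run:
```python
from h import *
c=cam('wrist')
print(ctrl.get_state()['eef_pos'])
im=np.asarray(c['image'])
z=im[150:255,240:320]; cv2.imwrite('pics/w3.png',cv2.cvtColor(cv2.resize(z,(456,600),interpolation=cv2.INTER_CUBIC),cv2.COLOR_RGB2BGR))
for p in [(278,246),(278,212),(278,230)]: print(onplane(c,p,.212))
for p in [(252,80),(307,79),(303,228),(254,228)]: print(onplane(c,p,.08))
```

```text
[0.47604901 0.286854   0.27321561]
[0.48779053 0.2870445  0.212     ]
[0.46348062 0.28593888 0.212     ]
[0.476136  0.2865145 0.212    ]
[0.36976498 0.2548478  0.08      ]
[0.36625141 0.30935714 0.08      ]
[0.52400679 0.3163347  0.08      ]
[0.52667758 0.26037827 0.08      ]
```

View pics/w3.png

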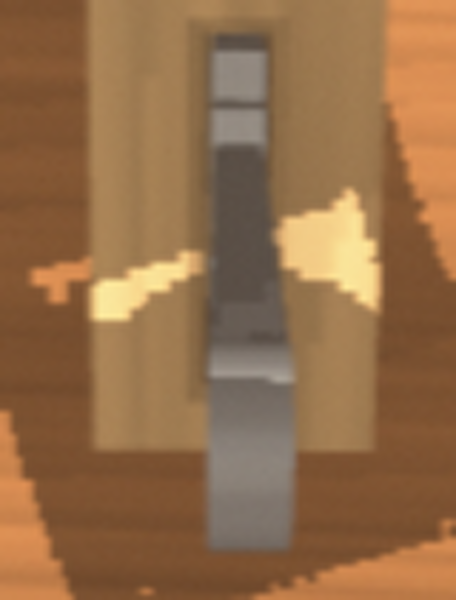

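The handle end is at crop rows 375–548, so its centre is (0.476, 0.2865), directly under the TCP. Descend and grip.

drive_tool(
  moves=[
    [[0,0,0],[0,0,0.04],0.06],
    [[0,0,0],[0,0,0.04],0.06],
    [[0,0,0],[0,0,0.016],0.06],
    [[0,0,0],[0,0,0],0.03],
    [[0,0,0],[0,0,0],0.0],
  ],
  grip_force=60,
)

```text
time: 3.85
eef_pos: [0.4773, 0.2877, 0.1793]
tcp_rot: [-0.023, 1.0, 0.001, 0.002]
contact_force: [0.3, 0.3, -0.6]
opening: 0.286
finger_force: 0.0
```

drive_tool(
  moves=[
    [[0,0,0],[0,0,0],0.0],
    [[0,0,0],[0,0,0],0.0],
    [[0,0,0],[0,0,0],0.0],
    [[0,0,0],[0,0,0],0.0],
  ],
)

```text
time: 4.35
eef_pos: [0.4772, 0.288, 0.1794]
tcp_rot: [-0.024, 1.0, 0.0, 0.002]
contact_force: [0.1, 0.2, 6.2]
opening: 0.109
finger_force: 60.2
```

drive_tool(
  moves=[
    [[0,0,0],[0,0,-0.02],0.0],
    [[0,0,0],[0,0,-0.035],0.0],
    [[0,0,0],[0,0,-0.035],0.0],
    [[0,0,0],[0,0,-0.03],0.0],
    [[0,0,0],[0,0,-0.03],0.0],
  ],
)

```text
time: 4.97
eef_pos: [0.475, 0.2875, 0.3263]
tcp_rot: [-0.024, 1.0, -0.0, -0.002]
contact_force: [0.9, -0.5, -3.3]
opening: 0.112
finger_force: 59.0
```

Run:
```python
from h import *
s=cam('side');s=cam('side');save(s,'s3.png');t=cam('top');save(t,'t3.png')
st=ctrl.get_state();print({k:np.round(st[k],4) for k in ['eef_pos','tcp_rot','contact_force','wrist_torque']})
a=np.asarray(s['image']);p=st['eef_pos'];R=Ro.from_quat(st['tcp_rot']).as_matrix()
Q=[p+R@np.array([0,0,l]) for l in (.05,.105,.15)];u=proj(s,Q);print(u)
x,y=u[2].astype(int)
def crop(a,x,y,w,h,k): return cv2.resize(a[y:y+h,x:x+w],(w*k,h*k),interpolation=cv2.INTER_CUBIC)
o=crop(a,x-60,y-90,130,120,5);print(x-60,y-90)
cv2.imwrite('pics/z3.png',cv2.cvtColor(o,cv2.COLOR_RGB2BGR))
```

```text
{'eef_pos': array([0.4761, 0.2878, 0.3277]), 'tcp_rot': array([-2.370e-02,  9.997e-01,  4.000e-04,  8.000e-04]), 'contact_force': array([-0.7353, -0.4802, -3.4917]), 'wrist_torque': array([-0.0194,  0.0049, -0.0368])}
[[282.99973768 248.94972086]
 [281.97561768 279.02906319]
 [281.20770147 301.42567832]]
221 211
```

View pics/z3.png

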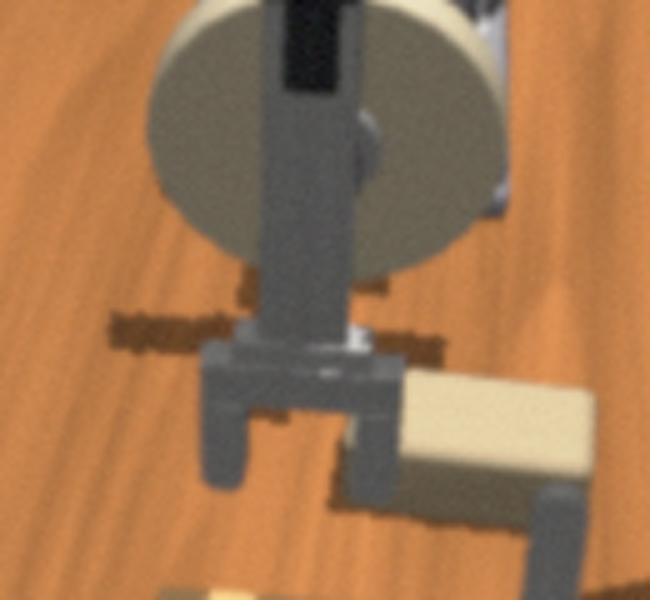

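The tips are at (265.4,309) and (295.8,311), and their midpoint agrees with the prediction of zero lean within a pixel. I'll verify against the nut frame numerically.

Run:
```python
from h import *
s=cam('side');st=ctrl.get_state();p=st['eef_pos'];R=Ro.from_quat(st['tcp_rot']).as_matrix()
print(p)
for q in [(265.4,308.6),(295.8,311),(281,291.8),(302,282.2),(261.5,280)]:
    X=onplane(s,q,p[1]+.005,1); print(q,(R.T@(X-p)).round(4))
```

```text
[0.47541712 0.28752944 0.32580722]
(265.4, 308.6) [-0.0248  0.0039  0.1624]
(295.8, 311) [0.0216 0.0061 0.1602]
(281, 291.8) [-0.0017  0.005   0.124 ]
(302, 282.2) [0.0281 0.0064 0.101 ]
(261.5, 280) [-0.0305  0.0036  0.105 ]
```

The spanner hangs straight in the gripper, with its jaw centre about 0.15 m below the TCP. Move above the nut with a 4° lean away.

drive_tool(
  moves=[
    [[0,0,0],[-0.0047,-0.044,0.0014],0.0],
    [[0,0,0],[-0.0047,-0.044,0.0014],0.0],
    [[0,0,0],[-0.0047,-0.044,0.0014],0.0],
    [[0,0,0],[-0.0047,-0.044,0.0014],0.0],
    [[0,0.07,0],[-0.0047,-0.043,0.0014],0.0],
  ],
)

```text
time: 5.8
eef_pos: [0.5081, 0.0688, 0.3173]
tcp_rot: [-0.024, 0.999, -0.0, -0.038]
contact_force: [0.9, -0.1, -3.0]
opening: 0.109
finger_force: 59.7
```

drive_tool(
  moves=[
    [[0,0,0],[0,0,0],0.0],
    [[0,0,0],[0,0,0],0.0],
  ],
)

```text
time: 6.05
eef_pos: [0.509, 0.0702, 0.318]
tcp_rot: [-0.023, 0.999, -0.0, -0.037]
contact_force: [-0.4, 0.2, -3.9]
opening: 0.112
finger_force: 60.1
```

Run:
```python
from h import *
st=ctrl.get_state();p=st['eef_pos'];R=Ro.from_quat(st['tcp_rot']).as_matrix();N=np.array([.495,.0697,.12])
print(p.round(4),R.round(3).tolist(),'nut in tool',(R.T@(N-p)).round(4),st['contact_force'].round(1),st['wrist_torque'].round(2),st['qpos'].round(2))
s=cam('side');a=np.asarray(s['image']);u=proj(s,[N,p+R@[0,0,.15]]);print(u)
w=np.asarray(ctrl.read_camera('wrist')['image'])
x,y=u[0].astype(int)-[40,45]
o=np.zeros((600,800,3),np.uint8)
o[:,:400]=cv2.resize(a[y:y+75,x+15:x+65],(400,600),interpolation=cv2.INTER_CUBIC);print(x+15,y)
o[:420,400:800]=cv2.resize(w[120:330,180:380],(400,420),interpolation=cv2.INTER_CUBIC)
cv2.imwrite('pics/z4.png',cv2.cvtColor(o,cv2.COLOR_RGB2BGR))
```

```text
[0.509  0.0702 0.318 ] [[-0.996, -0.047, -0.074], [-0.047, 0.999, -0.002], [0.074, 0.001, -0.997]] nut in tool [-0.0006 -0.      0.1985] [-0.4  0.2 -3.9] [ 0.02 -0.07 -0.02] [-0.06 -0.08  1.85 -0.01  1.45 -1.67]
[[285.20259915 244.13323479]
 [284.37408463 224.32085178]]
260 199
```

View pics/z4.png

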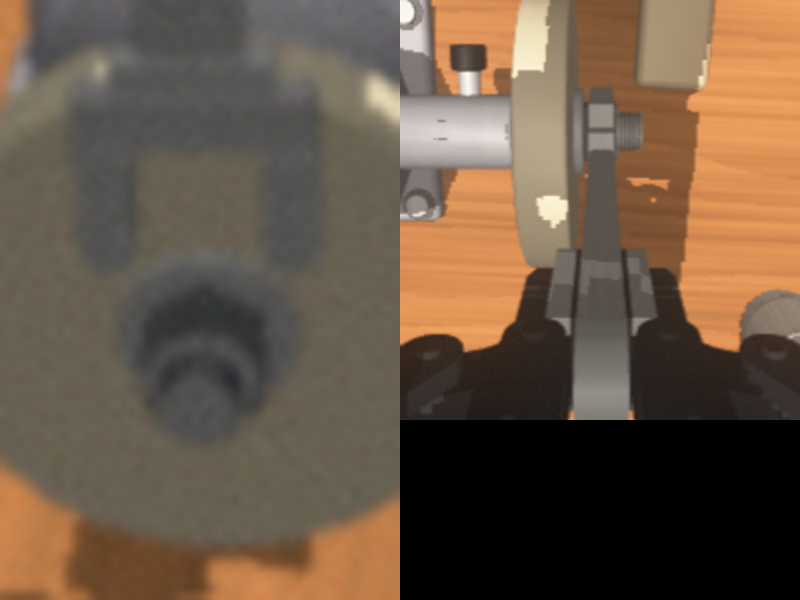

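The jaw gap centre (crop column 198) and the nut centre (about 200) line up. In the wrist view the jaw lies over the nut's length. Feel down in small steps.

drive_tool(
  moves=[
    [[0,0,0],[0,0,0.008],0.0],
    [[0,0,0],[0,0,0.006],0.0],
    [[0,0,0],[0,0,0.004],0.0],
    [[0,0,0],[0,0,0.004],0.0],
    [[0,0,0],[0,0,0.003],0.0],
  ],
)

```text
time: 6.78
eef_pos: [0.508, 0.0699, 0.2951]
tcp_rot: [-0.024, 0.999, -0.001, -0.035]
contact_force: [0.2, -0.7, -4.0]
opening: 0.107
finger_force: 60.2
```

drive_tool(
  moves=[
    [[0,0,0],[0,0,0.003],0.0],
    [[0,0,0],[0,0,0.003],0.0],
    [[0,0,0],[0,0,0.003],0.0],
  ],
)

```text
time: 7.15
eef_pos: [0.5074, 0.0698, 0.2863]
tcp_rot: [-0.024, 0.999, -0.001, -0.035]
contact_force: [-0.5, -0.8, -3.1]
opening: 0.112
finger_force: 60.2
```

drive_tool(
  moves=[
    [[0,0,0],[0,0,0.002],0.0],
    [[0,0,0],[0,0,0.002],0.0],
    [[0,0,0],[0,0,0.002],0.0],
    [[0,0,0],[0,0,0.002],0.0],
  ],
)

```text
time: 7.65
eef_pos: [0.5069, 0.0698, 0.2783]
tcp_rot: [-0.024, 0.999, -0.001, -0.035]
contact_force: [-0.2, 0.9, -3.9]
opening: 0.109
finger_force: 60.1
```

drive_tool(
  moves=[
    [[0,0,0],[0,0,0.002],0.0],
    [[0,0,0],[0,0,0.002],0.0],
  ],
)

```text
time: 7.9
eef_pos: [0.5066, 0.0698, 0.2743]
tcp_rot: [-0.024, 0.999, -0.001, -0.035]
contact_force: [0.3, -0.6, -4.0]
opening: 0.106
finger_force: 60.1
```

drive_tool(
  moves=[
    [[0,0,0],[0,0,0.0015],0.0],
    [[0,0,0],[0,0,0.0015],0.0],
    [[0,0,0],[0,0,0.001],0.0],
  ],
)

```text
time: 8.28
eef_pos: [0.5063, 0.0698, 0.2704]
tcp_rot: [-0.024, 0.999, -0.001, -0.035]
contact_force: [1.3, -0.0, -3.3]
opening: 0.103
finger_force: 60.1
```

drive_tool(
  moves=[
    [[0,0,0],[0,0,0.001],0.0],
    [[0,0,0],[0,0,0.001],0.0],
  ],
)

```text
time: 8.52
eef_pos: [0.5063, 0.0698, 0.2691]
tcp_rot: [-0.024, 0.999, -0.001, -0.035]
contact_force: [-0.1, 0.8, -0.1]
opening: 0.111
finger_force: 60.7
```

drive_tool(
  moves=[
    [[0,0,0],[0,0,0.001],0.0],
    [[0,0,0],[0,0,0.001],0.0],
    [[0,0,0],[0,0,0],0.0],
  ],
)

```text
time: 8.9
eef_pos: [0.5066, 0.0698, 0.2688]
tcp_rot: [-0.024, 0.999, -0.001, -0.034]
contact_force: [-1.8, 0.3, 5.3]
opening: 0.109
finger_force: 61.6
```

Run:
```python
from h import *
st=ctrl.get_state();p=st['eef_pos'];R=Ro.from_quat(st['tcp_rot']).as_matrix();N=np.array([.495,.0697,.12])
print(p.round(4),'nut in tool',(R.T@(N-p)).round(4),st['contact_force'].round(1),st['wrist_torque'].round(2))
s=cam('side');a=np.asarray(s['image']);
w=np.asarray(ctrl.read_camera('wrist')['image'])
o=np.zeros((600,800,3),np.uint8)
o[:,:400]=cv2.resize(a[199:274,260:310],(400,600),interpolation=cv2.INTER_CUBIC)
o[:420,400:800]=cv2.resize(w[120:330,180:380],(400,420),interpolation=cv2.INTER_CUBIC)
cv2.imwrite('pics/z5.png',cv2.cvtColor(o,cv2.COLOR_RGB2BGR))
```

```text
[0.5066 0.0698 0.2688] nut in tool [0.0014 0.0005 0.1492] [-1.8  0.3  5.3] [ 0.06  0.55 -0.04]
```

View pics/z5.png

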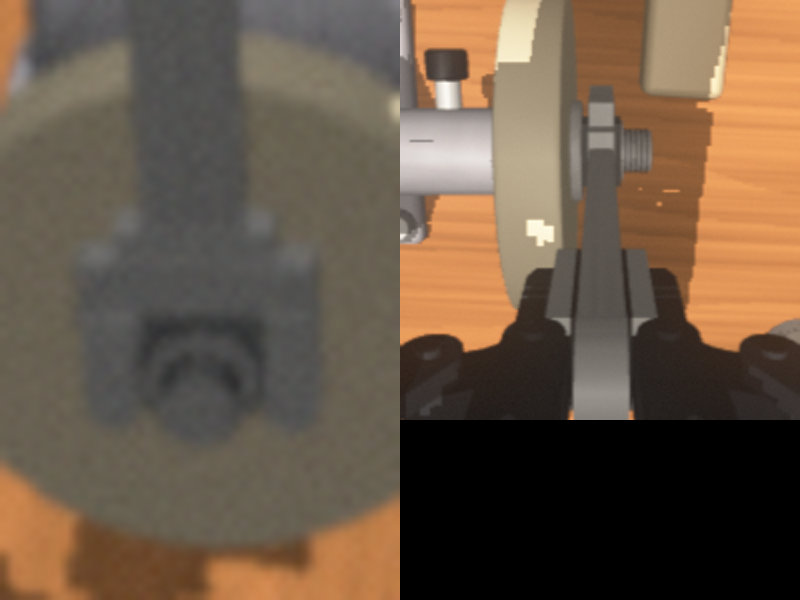

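The spanner is fully home: the jaw straddles the nut, the stop is firm at about 9 N, and the depth is 0.149 m, as expected. Start turning towards the robot, taking up the play.

drive_tool(
  moves=[
    [[0,-0.05,0],[0.0075,0,-0.001],0.0],
    [[0,-0.05,0],[0.0075,0,0],0.0],
    [[0,-0.05,0],[0.0075,0,0],0.0],
    [[0,-0.05,0],[0.0075,0,0],0.0],
  ],
)

```text
time: 9.5
eef_pos: [0.4763, 0.0683, 0.2681]
tcp_rot: [-0.024, 0.998, 0.001, 0.067]
contact_force: [1.4, -0.7, -0.5]
opening: 0.112
finger_force: 60.7
```

```bash
cat > st.py <<'E'
from h import *
st=ctrl.get_state();p=st['eef_pos'];R=Ro.from_quat(st['tcp_rot']).as_matrix();N=np.array([.495,.0697,.12])
print(p.round(4),'lean away deg',np.degrees(np.arctan2(-R[0,2],-R[2,2])).round(1),'tcp lean',np.degrees(np.arctan2(p[0]-N[0],p[2]-N[2])).round(1),'dist',np.hypot(p[0]-N[0],p[2]-N[2]).round(4),'F',st['contact_force'].round(1),'T',st['wrist_torque'].round(2),'q',st['qpos'].round(2),'t',st['time'])
E
python3 st.py
```

```text
[0.4763 0.0683 0.2681] lean away deg -7.6 tcp lean -7.2 dist 0.1492 F [ 1.4 -0.7 -0.5] T [0.02 0.29 0.01] q [-0.08 -0.24  2.08  0.02  1.17 -1.7 ] t 9.5
```

drive_tool(
  moves=[
    [[0,-0.035,0],[0.00525,0,0],0.0],
    [[0,-0.035,0],[0.00525,0,0],0.0],
    [[0,0,0],[0,0,0],0.0],
  ],
)

```text
time: 9.88
eef_pos: [0.4657, 0.0679, 0.2662]
tcp_rot: [-0.023, 0.995, 0.002, 0.101]
contact_force: [1.5, 0.0, 1.2]
opening: 0.106
finger_force: 60.7
```

```bash
python3 st.py
```

```text
[0.4657 0.0679 0.2662] lean away deg -11.6 tcp lean -11.3 dist 0.1491 F [1.5 0.  1.2] T [-0.03  0.02  0.02] q [-0.08 -0.31  2.14  0.03  1.11 -1.71] t 9.875
```

Slack is nearly taken up. Now re-pitch the gripper around the handle, opening just a crack so the handle stays captured, because the elbow would run out of range otherwise.

drive_tool(
  moves=[
    [[0,0,0],[0,0,0],0.016],
    [[0,0,0],[0,0,0],0.016],
    [[0,0.1,0],[0,0,0],0.016],
    [[0,0.15,0],[0,0,0],0.016],
    [[0,0.15,0],[0,0,0],0.016],
  ],
)

```text
time: 10.5
eef_pos: [0.4661, 0.0679, 0.2662]
tcp_rot: [-0.023, 0.995, -0.003, -0.102]
contact_force: [-0.2, 0.6, -0.1]
opening: 0.189
finger_force: 0.0
```

drive_tool(
  moves=[
    [[0,0.15,0],[0,0,0],0.016],
    [[0,0.15,0],[0,0,0],0.016],
    [[0,0,0],[0,0,0],0.016],
  ],
)

```text
time: 10.88
eef_pos: [0.4666, 0.0678, 0.2638]
tcp_rot: [-0.023, 0.968, -0.006, -0.249]
contact_force: [0.1, -0.2, -1.4]
opening: 0.188
finger_force: 0.0
```

```bash
python3 st.py
python3 - <<'E'
from h import *
s=cam('side');a=np.asarray(s['image']); w=np.asarray(ctrl.read_camera('wrist')['image'])
o=np.zeros((600,800,3),np.uint8)
o[:,:400]=cv2.resize(a[130:280,235:335],(400,600),interpolation=cv2.INTER_CUBIC)
o[:420,400:800]=cv2.resize(w[120:330,180:380],(400,420),interpolation=cv2.INTER_CUBIC)
cv2.imwrite('pics/z6.png',cv2.cvtColor(o,cv2.COLOR_RGB2BGR))
E
```

```text
[0.4666 0.0678 0.2638] lean away deg 28.8 tcp lean -11.2 dist 0.1466 F [ 0.1 -0.2 -1.4] T [-0.01 -0.26  0.03] q [-0.05  0.1   1.82 -0.05  1.73 -1.66] t 10.875
```

View pics/z6.png

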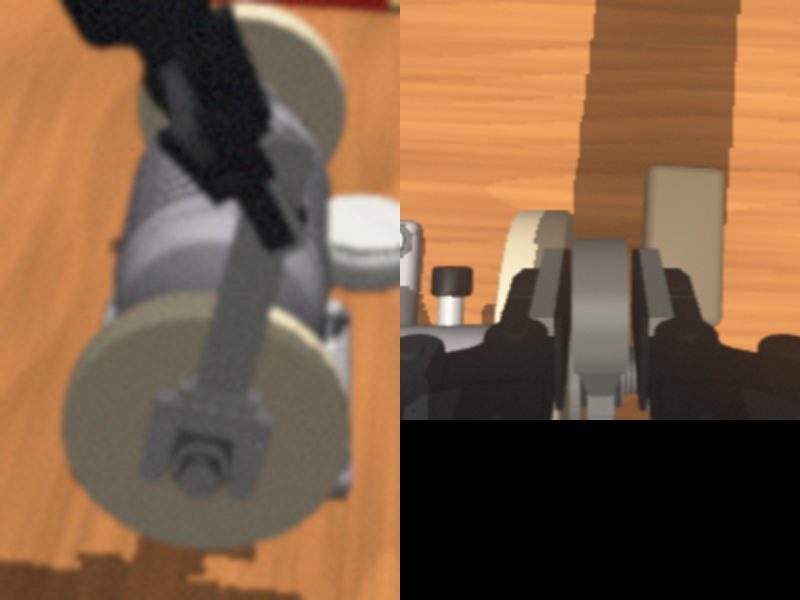

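The spanner stays captured on the nut, leaning about 11° to the robot, with the pads around the handle and the tool leaning 29° away. Regrip and pull steadily.

drive_tool(
  moves=[
    [[0,0,0],[0,0,0],0.0],
    [[0,0,0],[0,0,0],0.0],
    [[0,0,0],[0,0,0],0.0],
  ],
  grip_force=70,
)

```text
time: 11.35
eef_pos: [0.4656, 0.0679, 0.2659]
tcp_rot: [-0.023, 0.969, -0.006, -0.247]
contact_force: [0.9, -0.7, -2.3]
opening: 0.108
finger_force: 68.0
```

drive_tool(
  moves=[
    [[0,-0.03,0],[0.0034,0,0.0028],0.0],
    [[0,-0.03,0],[0.0034,0,0.0028],0.0],
  ],
)

```text
time: 11.6
eef_pos: [0.4572, 0.0674, 0.264]
tcp_rot: [-0.023, 0.976, -0.005, -0.217]
contact_force: [3.0, -0.3, -2.1]
opening: 0.105
finger_force: 68.4
```

```bash
python3 st.py
```

```text
[0.4572 0.0674 0.264 ] lean away deg 25.0 tcp lean -14.7 dist 0.1489 F [ 3.  -0.3 -2.1] T [-0.01 -0.6   0.03] q [-0.05  0.04  1.87 -0.04  1.67 -1.66] t 11.6
```

drive_tool(
  moves=[
    [[0,-0.03,0],[0.0034,0,0.0028],0.0],
    [[0,-0.03,0],[0.0034,0,0.0028],0.0],
  ],
)

```text
time: 11.85
eef_pos: [0.4485, 0.067, 0.2615]
tcp_rot: [-0.023, 0.982, -0.004, -0.187]
contact_force: [3.9, -0.2, -3.3]
opening: 0.106
finger_force: 68.2
```

```bash
python3 st.py
```

```text
[0.4485 0.067  0.2615] lean away deg 21.6 tcp lean -18.2 dist 0.1489 F [ 3.9 -0.2 -3.3] T [ 0.03 -0.76  0.01] q [-0.06 -0.01  1.91 -0.04  1.61 -1.67] t 11.85
```

drive_tool(
  moves=[
    [[0,-0.03,0],[0.0034,0,0.0028],0.0],
    [[0,-0.03,0],[0.0034,0,0.0028],0.0],
    [[0,-0.03,0],[0.0034,0,0.0028],0.0],
  ],
)

```text
time: 12.22
eef_pos: [0.436, 0.0665, 0.2568]
tcp_rot: [-0.023, 0.989, -0.003, -0.143]
contact_force: [5.4, 0.3, -4.9]
opening: 0.109
finger_force: 68.0
```

```bash
python3 st.py
```

```text
[0.436  0.0665 0.2568] lean away deg 16.5 tcp lean -23.3 dist 0.149 F [ 5.4  0.3 -4.9] T [-0.05 -0.94 -0.  ] q [-0.06 -0.09  1.98 -0.03  1.53 -1.67] t 12.225
```

drive_tool(
  moves=[
    [[0,-0.03,0],[0.0034,0,0.0028],0.0],
    [[0,-0.03,0],[0.0034,0,0.0028],0.0],
    [[0,-0.03,0],[0.0034,0,0.0028],0.0],
  ],
)

```text
time: 12.6
eef_pos: [0.424, 0.0659, 0.251]
tcp_rot: [-0.023, 0.995, -0.002, -0.099]
contact_force: [5.7, 0.1, -6.6]
opening: 0.11
finger_force: 68.0
```

```bash
python3 st.py
```

```text
[0.424  0.0659 0.251 ] lean away deg 11.3 tcp lean -28.5 dist 0.149 F [ 5.7  0.1 -6.6] T [-0.06 -1.04  0.02] q [-0.07 -0.17  2.06 -0.02  1.45 -1.68] t 12.6
```

Moment about the nut has been flat at about 0.7 N m, so the nut follows. Carry on to a handle lean of about −44°.

drive_tool(
  moves=[
    [[0,-0.03,0],[0.0034,0,0.0028],0.0],
    [[0,-0.03,0],[0.0034,0,0.0028],0.0],
    [[0,-0.03,0],[0.0034,0,0.0028],0.0],
    [[0,-0.03,0],[0.0034,0,0.0028],0.0],
  ],
)

```text
time: 13.1
eef_pos: [0.4089, 0.0652, 0.2417]
tcp_rot: [-0.023, 0.999, -0.001, -0.039]
contact_force: [8.2, -0.4, -8.8]
opening: 0.105
finger_force: 68.0
```

```bash
python3 st.py
```

```text
[0.4089 0.0652 0.2417] lean away deg 4.4 tcp lean -35.3 dist 0.1491 F [ 8.2 -0.4 -8.8] T [-0.01 -1.09 -0.03] q [-0.08 -0.27  2.15 -0.01  1.34 -1.7 ] t 13.1
```

drive_tool(
  moves=[
    [[0,-0.03,0],[0.0034,0,0.0028],0.0],
    [[0,-0.03,0],[0.0034,0,0.0028],0.0],
    [[0,-0.03,0],[0.0034,0,0.0028],0.0],
    [[0,-0.03,0],[0.0034,0,0.0028],0.0],
    [[0,-0.03,0],[0.0034,0,0.0028],0.0],
  ],
)

```text
time: 13.72
eef_pos: [0.3917, 0.0644, 0.2277]
tcp_rot: [-0.023, 0.999, 0.001, 0.036]
contact_force: [10.7, -0.5, -11.4]
opening: 0.108
finger_force: 67.9
```

```bash
python3 st.py;  python3 - <<'E'
from h import *
s=cam('side');save(s,'s7.png');a=np.asarray(s['image']).astype(int)
# jaw tip/edge angle: dark steel mask against wheel, print small map
st=ctrl.get_state();p=st['eef_pos'];N=np.array([.495,.0697,.12])
g=a[205:270,255:320]; m=(abs(g[...,0]-g[...,2])<14)&(g.mean(2)<110)
for r in m[::2]: print(''.join('#' if v else '.' for v in r))
print(proj(s,[N,p]))
E
```

```text
[0.3917 0.0644 0.2277] lean away deg -4.2 tcp lean -43.8 dist 0.1492 F [ 10.7  -0.5 -11.4] T [ 0.  -1.2 -0.1] q [-0.1  -0.41  2.27  0.01  1.2  -1.72] t 13.725
........######..................................##############...
.........##.........................................#########....
.......................................................##########
........................................................#########
..........................................................#######
........................................................#########
......................................................###########
...................................................##############
....................................................#############
..................................................###############
................................................#################
.............................................##################..
..............................###.....#....##################....
...........................###############################.......
.................
[... 595 characters left out ...]
.......###################....................#
..........................################......................#
...............................########..........................
.................................####............................
.................................................................
.................................................................
.................................................................
.................................................................
.................................................................
.................................................................
[[285.20259915 244.13323479]
 [342.23417791 201.98508211]]
```

```bash
cat > lean.py <<'E'
from h import *
s=cam('side');N=np.array([.495,.0697,.12])
a=np.mean([np.asarray(s['image'],float)]+[np.asarray(ctrl.read_camera('side')['image'],float) for _ in range(5)],0)
np.save('side.npy',a)
m=((abs(a[...,0]-a[...,2])<14)&(a.mean(2)<110)).astype(np.uint8)
ex=np.array([.999,.047,0]);
# handle mid-line between jaw and pads: sample on perpendicular bands in metric plane y=front face
Y=N[1]+.005
ys,xs=np.nonzero(m[190:275,250:350]); P=np.array([onplane(s,(x+250,y+190),Y,1) for x,y in zip(xs,ys)])-N
r=P[:,[0,2]]
for L in range(-50,5,1):
    t=np.radians(L); u=r@[np.sin(t),np.cos(t)]; v=r@[np.cos(t),-np.sin(t)]
    k=(u>.055)&(u<.11)&(abs(v)<.025); h=(u>-.02)&(u<.05)&(abs(v)<.045)
    if L%3==0: print(L,'handle n',k.sum(),'w',np.ptp(np.percentile(v[k],[3,97])).round(4) if k.sum()>20 else '','mid',np.median(v[k]).round(4) if k.sum()>20 else '','head w',np.ptp(np.percentile(v[h],[3,97])).round(4),'u',np.percentile(u[h],[2,98]).round(4))
E
python3 lean.py
```

```text
-48 handle n 314 w 0.0267 mid 0.0104 head w 0.0524 u [-0.0171  0.0478]
-45 handle n 332 w 0.0289 mid 0.0071 head w 0.0527 u [-0.0161  0.0479]
-42 handle n 349 w 0.0321 mid 0.0033 head w 0.0528 u [-0.016   0.0473]
-39 handle n 364 w 0.0356 mid -0.0005 head w 0.053 u [-0.0161  0.0476]
-36 handle n 376 w 0.039 mid -0.0042 head w 0.0536 u [-0.0167  0.0474]
-33 handle n 387 w 0.0435 mid -0.0082 head w 0.0538 u [-0.017   0.0474]
-30 handle n 355 w 0.0439 mid -0.0107 head w 0.0543 u [-0.0173  0.0471]
-27 handle n 309 w 0.0439 mid -0.0127 head w 0.0552 u [-0.0176  0.047 ]
-24 handle n 260 w 0.045 mid -0.0146 head w 0.0562 u [-0.0173  0.0473]
-21 handle n 209 w 0.0435 mid -0.0165 head w 0.0569 u [-0.0173  0.0472]
-18 handle n 159 w 0.0449 mid -0.0179 head w 0.058 u [-0.0173  0.0475]
-15 handle n 111 w 0.0417 mid -0.0172 head w 0.059 u [-0.0173  0.0476]
-12 handle n 76 w 0.0447 mid -0.0128 head w 0.0604 u [-0.0173  0.0475]
-9 handle n 62 w 0.0479 mid -0.0098 head w 0.0618 u [-0.0172  0.0475]
-6 handle n 62 w 0.0478 mid -0.0068 head w 0.0629 u [-0.0173  0.0471]
-3 handle n 62 w 0.0473 mid 0.0018 head w 0.0635 u [-0.0175  0.0463]
0 handle n 63 w 0.0472 mid 0.0085 head w 0.0642 u [-0.0174  0.0464]
3 handle n 64 w 0.0457 mid 0.0104 head w 0.0643 u [-0.0173  0.0452]
```

Handle lean is measured at about −42° and the jaw is still seated (tips at −16 mm). One small extra pull for margin, easing the radial pull, then release the grip a crack to relax the spring.

drive_tool(
  moves=[
    [[0,-0.025,0],[0.0022,0,0.0031],0.0],
    [[0,-0.025,0],[0.0022,0,0.0031],0.0],
    [[0,0,0],[0,0,0],0.0],
  ],
)

```text
time: 14.45
eef_pos: [0.3871, 0.0643, 0.2226]
tcp_rot: [-0.024, 0.998, 0.001, 0.059]
contact_force: [1.2, -0.6, -2.3]
opening: 0.109
finger_force: 69.6
```

```bash
python3 st.py
```

```text
[0.3871 0.0643 0.2226] lean away deg -6.8 tcp lean -46.4 dist 0.149 F [ 1.2 -0.6 -2.3] T [-0.11  0.29 -0.06] q [-0.11 -0.45  2.31  0.02  1.16 -1.73] t 14.45
```

Unload: swing the handle back about 11° within the play, then measure.

drive_tool(
  moves=[
    [[0,0.05,0],[-0.0056,0,-0.0047],0.0],
    [[0,0.05,0],[-0.0056,0,-0.0047],0.0],
    [[0,0.05,0],[-0.0056,0,-0.0047],0.0],
  ],
)

```text
time: 14.82
eef_pos: [0.403, 0.0651, 0.2377]
tcp_rot: [-0.024, 1.0, -0.0, -0.017]
contact_force: [-0.2, -0.0, -2.4]
opening: 0.106
finger_force: 69.4
```

```bash
python3 st.py
```

```text
[0.403  0.0651 0.2377] lean away deg 2.0 tcp lean -38.0 dist 0.1494 F [-0.2 -0.  -2.4] T [0.01 0.07 0.01] q [-0.09 -0.31  2.19 -0.    1.3  -1.7 ] t 14.825
```

drive_tool(
  moves=[
    [[0,0.04,0],[-0.0045,0,-0.0038],0.0],
    [[0,0,0],[0,0,0],0.0],
  ],
)

```text
time: 15.08
eef_pos: [0.4082, 0.0652, 0.2413]
tcp_rot: [-0.024, 0.999, -0.001, -0.036]
contact_force: [-0.4, -0.4, -2.6]
opening: 0.106
finger_force: 69.4
```

```bash
python3 st.py; python3 lean.py | sed -n 3,9p
```

```text
[0.4082 0.0652 0.2413] lean away deg 4.1 tcp lean -35.6 dist 0.1491 F [-0.4 -0.4 -2.6] T [-0.09  0.08  0.  ] q [-0.08 -0.28  2.16 -0.01  1.33 -1.7 ] t 15.075
-42 handle n 314 w 0.0246 mid 0.0128 head w 0.0571 u [-0.0169  0.0479]
-39 handle n 351 w 0.0271 mid 0.0098 head w 0.0566 u [-0.0164  0.0481]
-36 handle n 365 w 0.0299 mid 0.0061 head w 0.0565 u [-0.0164  0.0484]
-33 handle n 381 w 0.0332 mid 0.0024 head w 0.0561 u [-0.0163  0.0482]
-30 handle n 392 w 0.0366 mid -0.0016 head w 0.056 u [-0.0165  0.048 ]
-27 handle n 406 w 0.0413 mid -0.0055 head w 0.0558 u [-0.0169  0.048 ]
-24 handle n 393 w 0.0429 mid -0.0087 head w 0.056 u [-0.017   0.0481]
```

Slack confirmed: only the weight is felt. Draw the spanner off along its handle.

drive_tool(
  moves=[
    [[0,0,0],[0.0032,0,-0.0038],0.0],
    [[0,0,0],[0.0064,0,-0.0077],0.0],
    [[0,0,0],[0.0064,0,-0.0077],0.0],
  ],
)

```text
time: 15.75
eef_pos: [0.3933, 0.0645, 0.2626]
tcp_rot: [-0.024, 0.999, -0.001, -0.035]
contact_force: [0.5, -0.4, -3.1]
opening: 0.108
finger_force: 69.3
```

```bash
python3 st.py
```

```text
[0.3933 0.0645 0.2626] lean away deg 4.0 tcp lean -35.5 dist 0.1751 F [ 0.5 -0.4 -3.1] T [-0.03  0.06 -0.02] q [-0.09 -0.34  2.16 -0.01  1.39 -1.7 ] t 15.75
```

drive_tool(
  moves=[
    [[0,0,0],[0.0064,0,-0.0077],0.0],
    [[0,0,0],[0.0096,0,-0.0115],0.0],
    [[0,0,0],[0.0064,0,-0.0077],0.0],
    [[0,0,0],[0,0,0],0.0],
  ],
)

```text
time: 16.25
eef_pos: [0.3734, 0.0635, 0.2914]
tcp_rot: [-0.024, 0.999, -0.001, -0.034]
contact_force: [0.3, 0.9, -4.1]
opening: 0.106
finger_force: 69.3
```

```bash
python3 st.py
python3 - <<'E'
from h import *
N=np.array([.495,.0697,.12])
c=cam('wrist');im=np.mean([np.asarray(ctrl.read_camera('wrist')['image'],float) for _ in range(4)],0).mean(2)
print(proj(c,[N,N+[0,.008,.017],N+[.03,.0,.017],N+[0,.02,.01]]).round(0))
s=cam('side');a=np.mean([np.asarray(ctrl.read_camera('side')['image'],float) for _ in range(8)],0).mean(2)
u=proj(s,N+[0,.009,0])[0];print(u)
x,y=u.round().astype(int);g=a[y-13:y+14,x-15:x+16]
print(g.round().astype(int))
E
```

```text
[0.3734 0.0635 0.2914] lean away deg 3.9 tcp lean -35.4 dist 0.2101 F [ 0.3  0.9 -4.1] T [-0.    0.03 -0.02] q [-0.09 -0.41  2.17 -0.01  1.46 -1.71] t 16.25
[[280. 307.]
 [287. 316.]
 [279. 340.]
 [298. 313.]]
[284.66513279 246.82223611]
[[ 93  94  94  93  93  97 105 109 105  95  89  84  84  84  84  84  85  85
   85  87  89  86  85  88  90  90  92  93  94  93  94]
 [ 93  93  94  93  94  99 100  93  88  83  80  78  86  89  88  88  86  86
   87  87  80  79  81  83  85  86  91  93  93  93  93]
 [ 94  93  93  93  94  97  92  85  81  79  74  75  91  95  83  76  74  72
   78  82  71  72  77  81  81  84  88  92  94  94  93]
 [ 94  94  94  93  92  91  86  82  79  74  69  77  94  92  72  60  59  59
   62  66  61  62  74  80  80  82  85  90  92  93  92]
 [ 94  94  93  92  90  86  82  80  76  69  67  76  92  87  72  64  58  55
   56  56  51  53  65  76  80  81  83  87  91  94  93]
 [ 94  93  93  92  89  85  81  76  71  67  67  73  88  89  87  82  71  63
   57  53  48  47  57  74  79  82  83  86  91  93  94]
 [ 94  94  93  91  88  84  80  75  67  69  70  69  78  83  87  88  87  81
   65  55  48 
[... 1921 characters left out ...]
   93  94  94  94  94  93  94  94  94  94  93  92  93]
 [ 93  94  92  94  94  93  93  94  93  93  94  93  94  93  93  93  93  93
   94  94  93  93  94  94  93  94  94  94  94  93  94]
 [ 93  93  93  92  93  93  94  94  94  93  94  94  93  93  93  92  92  94
   93  94  94  94  93  93  94  94  95  93  94  93  94]
 [ 93  92  94  93  92  93  94  94  94  93  94  94  93  93  94  93  93  92
   93  94  93  94  93  94  93  94  93  95  93  93  92]
 [ 93  93  94  92  93  93  94  93  94  92  93  94  93  93  93  93  93  93
   93  93  94  94  92  94  93  93  94  94  94  92  94]
 [ 94  92  94  93  93  94  94  94  92  93  94  93  93  93  92  92  93  93
   94  93  93  94  92  92  92  94  92  93  94  93  93]]
```

drive_tool(
  moves=[
    [[0,0,0],[-0.01,0.045,-0.015],0.0],
    [[0,0,0],[-0.02,0.045,-0.015],0.0],
    [[0,0,0],[0,0,0],0.0],
  ],
)

```text
time: 17.32
eef_pos: [0.4021, 0.1572, 0.3194]
tcp_rot: [-0.026, 0.999, -0.0, -0.034]
contact_force: [0.2, 0.4, -4.2]
opening: 0.107
finger_force: 69.8
```

```bash
python3 st.py
cat > nut.py <<'E'
from h import *
from scipy.ndimage import map_coordinates
N=np.array([.495,.0697,.12])
c=cam('wrist');im=np.mean([np.asarray(ctrl.read_camera('wrist')['image'],float) for _ in range(6)],0); g=im.mean(2)
yd=np.array([-.047,.999,0])
# intensity along the nut's x, at heights of tangent plane z=+.015, averaged over y +-5mm
X=np.arange(-.03,.0301,.001)
pr=np.mean([[map_coordinates(g,proj(c,N+yd*dy+[x,0,.012])[0][::-1].reshape(2,1),order=1)[0] for x in X] for dy in (-.004,-.002,0,.002,.004,.006)],0)
for x,v in zip(X,pr): print(int(round(x*1000)),round(v),end=' | ')
print()
def E(th): # apparent x on plane z=+.012 of each corner
    o=-c['R'].T@c['t'];out=[]
    for k in range(6):
        P=N+.0173*np.array([np.sin(th+k*np.pi/3),0,np.cos(th+k*np.pi/3)]);d=P-o; out.append(((o+d*(N[2]+.012-o[2])/d[2])[0]-N[0])*1000)
    return np.sort(np.round(out,1))
for t in range(-45,-14,5): print(t,E(np.radians(t)))
save(dict(image=im.astype(np.uint8)),'nutw.png'); print(proj(c,[N,N+yd*.009+[0,0,.015]]))
E
python3 nut.py
```

```text
[0.4021 0.1572 0.3194] lean away deg 3.9 tcp lean -25.0 dist 0.22 F [ 0.2  0.4 -4.2] T [-0.06  0.12  0.02] q [ 0.13 -0.29  2.02  0.01  1.47 -1.49] t 17.325
-30 88 | -29 88 | -28 88 | -27 87 | -26 86 | -25 85 | -24 85 | -23 85 | -22 84 | -21 83 | -20 83 | -19 84 | -18 85 | -17 85 | -16 85 | -15 86 | -14 86 | -13 86 | -12 86 | -11 86 | -10 86 | -9 86 | -8 87 | -7 89 | -6 95 | -5 107 | -4 123 | -3 126 | -2 127 | -1 128 | 0 127 | 1 127 | 2 127 | 3 127 | 4 127 | 5 127 | 6 126 | 7 126 | 8 126 | 9 126 | 10 126 | 11 124 | 12 118 | 13 105 | 14 92 | 15 81 | 16 77 | 17 62 | 18 51 | 19 48 | 20 48 | 21 48 | 22 48 | 23 47 | 24 47 | 25 48 | 26 48 | 27 49 | 28 50 | 29 52 | 30 52 | 
-45 [-23.6 -17.1 -12.1   0.2   6.9  12.7]
-40 [-23.4 -18.3 -10.5  -1.3   8.1  12.2]
-35 [-22.9 -19.3  -8.9  -2.8   9.2  11.7]
-30 [-22.4 -20.3  -7.2  -4.3  10.2  10.9]
-25 [-21.7 -21.1  -5.9  -5.6  10.1  11.1]
-20 [-21.9 -20.9  -7.4  -3.9   9.2  11.8]
-15 [-22.5 -20.   -8.9  -2.2   8.1  12.4]
[[202.14066213 268.77568304]
 [206.66491494 274.43589488]]
```

```bash
cat >> nut.py <<'E'
print('R-B')
h=im[...,0]-im[...,2]
X=np.arange(-.03,.0301,.0005)
def prof(g): return np.mean([[map_coordinates(g,proj(c,N+yd*dy+[x,0,.012])[0][::-1].reshape(2,1),order=1)[0] for x in X] for dy in (-.002,0,.002,.004)],0)
a,b=prof(h),prof(g)
print([(round(x*1000,1),int(v),int(w)) for x,v,w in zip(X,a,b)])
o=-c['R'].T@c['t']
for t in range(-45,-14,5):
    r=[]
    for k in (-60,0,60,120):
        th=np.radians(t+k);P=N+[0.002,0,0]+.0173*np.array([np.sin(th),0,np.cos(th)]);d=P-o; r.append(round(((o+d*(N[2]+.012-o[2])/d[2])[0]-N[0])*1000,1))
    print(t,r)
print(o)
E
python3 nut.py | sed -n '/R-B/,$p'
```

```text
R-B
[(np.float64(-30.0), 27, 87), (np.float64(-29.5), 27, 87), (np.float64(-29.0), 27, 87), (np.float64(-28.5), 26, 86), (np.float64(-28.0), 26, 86), (np.float64(-27.5), 26, 86), (np.float64(-27.0), 26, 86), (np.float64(-26.5), 25, 86), (np.float64(-26.0), 25, 85), (np.float64(-25.5), 24, 85), (np.float64(-25.0), 24, 85), (np.float64(-24.5), 24, 85), (np.float64(-24.0), 23, 85), (np.float64(-23.5), 21, 85), (np.float64(-23.0), 19, 85), (np.float64(-22.5), 16, 86), (np.float64(-22.0), 14, 86), (np.float64(-21.5), 13, 86), (np.float64(-21.0), 12, 86), (np.float64(-20.5), 12, 86), (np.float64(-20.0), 12, 86), (np.float64(-19.5), 12, 86), (np.float64(-19.0), 12, 86), (np.float64(-18.5), 12, 86), (np.float64(-18.0), 12, 86), (np.float64(-17.5), 12, 86), (np.float64(-17.0), 12, 86), (np.float64(-16.5), 12, 86), (np.float64(-16.0), 12, 86), (np.float64(-15.5), 12, 86), (np.float64(-15.0), 12, 86), (np.float64(-14.5), 12, 86), (np.float64(-14.0), 12, 86), (np.float64(-13.5), 12, 86), (np.float64(-13.0), 12, 86), (np.float64(-12.5), 12, 86), (np.float64(-12.0), 12, 86), (np.float64(-11.5), 11
[... 2199 characters left out ...]
11, 45), (np.float64(28.5), 11, 45), (np.float64(29.0), 11, 45), (np.float64(29.5), 11, 45), (np.float64(30.0), 11, 45)]
-45 [np.float64(-21.8), np.float64(-10.1), np.float64(9.0), np.float64(14.6)]
-40 [np.float64(-21.5), np.float64(-8.5), np.float64(10.2), np.float64(14.1)]
-35 [np.float64(-21.1), np.float64(-6.9), np.float64(11.3), np.float64(13.5)]
-30 [np.float64(-20.5), np.float64(-5.2), np.float64(12.3), np.float64(12.8)]
-25 [np.float64(-19.8), np.float64(-3.5), np.float64(13.1), np.float64(12.0)]
-20 [np.float64(-19.0), np.float64(-1.8), np.float64(13.8), np.float64(11.0)]
-15 [np.float64(-18.0), np.float64(-0.1), np.float64(14.4), np.float64(9.9)]
[0.33726303 0.15191888 0.44716824]
```

The profile gives ridge spacings matching nut flats at about −35° (they were +4° at the start), so the nut has turned roughly 35–39°, which is past the 30° asked. Now back above the slot with the spanner swung upright.

drive_tool(
  moves=[
    [[0,0,0],[-0.027,0.0423,-0.0085],0.0],
    [[0,0,0],[-0.027,0.0423,-0.0085],0.0],
    [[0,0,0],[-0.027,0.0423,-0.0085],0.0],
    [[0,0.155,0],[0,0,0],0.0],
    [[0,0.155,0],[0,0,0],0.0],
  ],
)

```text
time: 18.65
eef_pos: [0.4779, 0.2865, 0.3383]
tcp_rot: [-0.024, 0.981, -0.004, -0.19]
contact_force: [-0.1, -0.8, -4.3]
opening: 0.106
finger_force: 70.0
```

drive_tool(
  moves=[
    [[0,0.155,0],[0,0,0],0.0],
    [[0,0.155,0],[0,0,0],0.0],
    [[0,0,0],[0,0,0],0.0],
    [[0,0,0],[0,0,0],0.0],
  ],
)

```text
time: 19.15
eef_pos: [0.4778, 0.2858, 0.3379]
tcp_rot: [-0.022, 0.941, -0.008, -0.336]
contact_force: [0.6, 0.3, -2.9]
opening: 0.108
finger_force: 70.0
```

```bash
python3 st.py
cat > sp.py <<'E'
from h import *
s=cam('side');st=ctrl.get_state();p=st['eef_pos']
a=np.mean([np.asarray(ctrl.read_camera('side')['image'],float) for _ in range(5)],0)
save(dict(image=a.astype(np.uint8)),'sp.png')
m=(abs(a[...,0]-a[...,2])<14)&(a.mean(2)<100)
Y=p[1]+.005
# along rows of the metric plane: for each depth below the TCP print left/right x extents of the steel
for d in np.arange(.03,.176,.008):
    xs=np.arange(-.05,.0501,.001)
    v=[]
    for x in xs:
        u=proj(s,[p[0]+x,Y,p[2]-d])[0]; q=np.round(u).astype(int); v.append('#' if m[q[1],q[0]] else '.')
    print(round(d,3),''.join(v))
E
python3 sp.py
```

```text
[0.4778 0.2858 0.3379] lean away deg 39.3 tcp lean -4.5 dist 0.2186 F [ 0.6  0.3 -2.9] T [ 0.06 -0.6  -0.02] q [ 0.29  0.29  1.5   0.17  2.01 -1.31] t 19.15
0.03 ........................................#########################....................................
0.038 .................................################################....................................
0.046 ...............................##################################....................................
0.054 .................................################################....................................
0.062 ......................................###########################....................................
0.07 ......................................###########################....................................
0.078 .......................................##########################....................................
0.086 .......................................#########################.....................................
0.094 ........................................########################...........
[... 404 characters left out ...]
################################.....................
0.134 ........................##########..................................############.....................
0.142 ........................##########..................................############.....................
0.15 .......................############.................................############.....................
0.158 .......................##############.................................##########.....................
0.166 ...............................#.....................................................................
0.174 .....................................................................................................
```

The spanner hangs upright (jaw and handle share the same centre line, as at pickup), 2 mm short in y. Correct that and lower to just above the slot's mouth.

drive_tool(
  moves=[
    [[0,0,0],[-0.019,0.0022,0.0232],0.0],
    [[0,0,0],[-0.019,0,0.0232],0.0],
    [[0,0,0],[-0.0127,0,0.0155],0.0],
    [[0,0,0],[0,0,0],0.0],
    [[0,0,0],[0,0,0],0.0],
  ],
)

```text
time: 20.08
eef_pos: [0.4776, 0.288, 0.2591]
tcp_rot: [-0.022, 0.941, -0.008, -0.337]
contact_force: [0.8, 0.2, -3.9]
opening: 0.107
finger_force: 70.0
```

```bash
python3 st.py
python3 - <<'E'
from h import *
# y check with wrist + top: steel jaw vs rack top centre
t=cam('top');a=np.asarray(t['image']).astype(float);st=ctrl.get_state();p=st['eef_pos']
w=cam('wrist');g=np.asarray(w['image']).astype(float)
for nm,c,im in (('wrist',w,g),('top',t,a)):
  for x in (.455,.46,.465,.49,.495):
    v=''
    for y in np.arange(.245,.335,.001):
        q=np.round(proj(c,[x,y,.08])[0]).astype(int)
        if 0<=q[1]<420 and 0<=q[0]<560:
            px=im[q[1],q[0]]; v+='#' if abs(px[0]-px[2])<25 else ('o' if px[0]-px[2]>100 and px.mean()>100 else '.')
        else: v+='?'
    print(nm,x,v)
E
```

```text
[0.4776 0.288  0.2591] lean away deg 39.4 tcp lean -7.1 dist 0.1402 F [ 0.8  0.2 -3.9] T [ 0.04 -0.66  0.01] q [ 0.29  0.35  1.57  0.16  1.89 -1.33] t 20.075
wrist 0.455 ###########################################################################################
wrist 0.46 ###########################################################################################
wrist 0.465 ###########################################################################################
wrist 0.49 ##################################....#############.....###################################
wrist 0.495 #################################.....##############.....##################################
top 0.455 .........................................#########################...ooo..#################
top 0.46 .........................................############################oooooo################
top 0.465 .........................................############################...ooo...#############
top 0.49 .....................................................######################################
top 0.495 ................................................###..######################################
```

drive_tool(
  moves=[
    [[0,0,0],[-0.0051,0,0.0062],0.0],
    [[0,0,0],[-0.0051,0,0.0062],0.0],
    [[0,0,0],[-0.0038,0,0.0046],0.0],
  ],
)

```text
time: 20.55
eef_pos: [0.4768, 0.2877, 0.2348]
tcp_rot: [-0.022, 0.941, -0.008, -0.339]
contact_force: [-0.8, 0.0, -4.0]
opening: 0.108
finger_force: 70.0
```

drive_tool(
  moves=[
    [[0,0,0],[-0.0038,0,0.0046],0.0],
    [[0,0,0],[-0.0038,0,0.0046],0.0],
  ],
)

```text
time: 20.8
eef_pos: [0.4771, 0.2878, 0.2233]
tcp_rot: [-0.022, 0.941, -0.008, -0.338]
contact_force: [-0.1, -0.3, -3.0]
opening: 0.109
finger_force: 70.0
```

Tips are 24 mm into the slot with no resistance. On down.

drive_tool(
  moves=[
    [[0,0,0],[-0.0063,0,0.0077],0.0],
    [[0,0,0],[-0.0063,0,0.0077],0.0],
    [[0,0,0],[-0.0051,0,0.0062],0.0],
  ],
)

```text
time: 21.18
eef_pos: [0.4768, 0.2877, 0.195]
tcp_rot: [-0.022, 0.941, -0.008, -0.338]
contact_force: [-0.3, -0.3, -3.8]
opening: 0.104
finger_force: 70.0
```

drive_tool(
  moves=[
    [[0,0,0],[-0.0038,0,0.0046],0.0],
    [[0,0,0],[-0.0019,0,0.0023],0.0],
    [[0,0,0],[0,0,0],0.0],
  ],
)

```text
time: 21.55
eef_pos: [0.477, 0.2878, 0.1869]
tcp_rot: [-0.022, 0.941, -0.008, -0.338]
contact_force: [0.6, -0.3, -4.1]
opening: 0.105
finger_force: 70.0
```

drive_tool(
  moves=[
    [[0,0,0],[-0.0019,0,0.0023],0.0],
    [[0,0,0],[-0.0013,0,0.0015],0.0],
    [[0,0,0],[0,0,0],0.0],
  ],
)

```text
time: 21.92
eef_pos: [0.477, 0.2877, 0.1818]
tcp_rot: [-0.022, 0.941, -0.008, -0.338]
contact_force: [0.5, -0.1, -4.0]
opening: 0.109
finger_force: 70.0
```

drive_tool(
  moves=[
    [[0,0,0],[-0.0006,0,0.0008],0.0],
    [[0,0,0],[-0.0006,0,0.0008],0.0],
    [[0,0,0],[0,0,0],0.0],
  ],
)

```text
time: 22.3
eef_pos: [0.4769, 0.2877, 0.1799]
tcp_rot: [-0.022, 0.941, -0.008, -0.338]
contact_force: [-0.2, -0.3, -3.5]
opening: 0.105
finger_force: 70.0
```

drive_tool(
  moves=[
    [[0,0,0],[-0.0006,0,0.0008],0.0],
    [[0,0,0],[-0.0006,0,0.0008],0.0],
    [[0,0,0],[0,0,0],0.0],
  ],
)

```text
time: 22.68
eef_pos: [0.4771, 0.2878, 0.1793]
tcp_rot: [-0.022, 0.941, -0.008, -0.338]
contact_force: [-1.2, -0.7, 2.6]
opening: 0.105
finger_force: 70.7
```

Bottomed out at the pickup height. Open and withdraw.

drive_tool(
  moves=[
    [[0,0,0],[0,0,0],0.05],
    [[0,0,0],[0,0,0],0.05],
    [[0,0,0],[0,0,0],0.05],
    [[0,0,0],[0,0,-0.02],0.05],
    [[0,0,0],[0,0,-0.04],0.05],
  ],
)

```text
time: 23.3
eef_pos: [0.514, 0.2894, 0.2231]
tcp_rot: [-0.022, 0.94, -0.009, -0.34]
contact_force: [-0.1, -0.1, -0.6]
opening: 0.584
finger_force: 0.0
```

drive_tool(
  moves=[
    [[0,0,0],[0,0,-0.05],0.05],
    [[0,0,0],[0,0,-0.05],0.05],
    [[0,0,0],[0,0,0],0.05],
    [[0,0,0],[0,0,0],0.05],
  ],
)

```text
time: 23.8
eef_pos: [0.5782, 0.2925, 0.3003]
tcp_rot: [-0.022, 0.941, -0.008, -0.339]
contact_force: [0.4, 0.2, -0.4]
opening: 0.583
finger_force: 0.0
```

```bash
python3 st.py
python3 - <<'E'
from h import *
s=cam('side');a=np.asarray(s['image']).astype(float)
m=(abs(a[...,0]-a[...,2])<14)&(a.mean(2)<110)
for z in (.21,.2,.17,.14,.11,.09):
    print(z,''.join('#' if m[tuple(np.round(proj(s,[x,.292,z])[0]).astype(int)[::-1])] else '.' for x in np.arange(.44,.52,.001)))
E
python3 nut.py | sed -n '1,2p;/R-B/,$p' | cut -c1-100 | head -3
python3 - <<'E'
import sys;sys.path.insert(0,'.')
from h import *
# nut ridges from the present wrist/side view: is nut in wrist frame?
c=cam('wrist');print(proj(c,[.496,.07,.13]))
E
```

```text
[0.5782 0.2925 0.3003] lean away deg 39.6 tcp lean 24.8 dist 0.1985 F [ 0.4  0.2 -0.4] T [ 0.01 -0.31 -0.06] q [ 0.26  0.53  1.26  0.15  2.03 -1.34] t 23.8
0.21 ................................####....###......................................
0.2 ............................######################...............................
0.17 ...........................######################................................
0.14 ...........................######################................................
0.11 ..........................########################...............................
0.09 ...........................#######################...............................
-30 81 | -29 81 | -28 81 | -27 81 | -26 81 | -25 81 | -24 81 | -23 81 | -22 81 | -21 81 | -20 81 | -
-45 [-12.3 -10.5   2.9   5.   18.9  19.1]
R-B
[[ 86.35991346 218.06689307]]
```

The spanner stands upright in its slot. One settled numeric check of the nut from this view.

Run:
```python
from h import *
from scipy.ndimage import map_coordinates
from scipy.signal import find_peaks
N=np.array([.495,.0697,.12]);yd=np.array([-.047,.999,0])
c=cam('wrist');im=np.mean([np.asarray(ctrl.read_camera('wrist')['image'],float) for _ in range(10)],0)
X=np.arange(-.035,.0351,.0005)
P=np.array([[N+yd*dy+[x,0,.012] for x in X] for dy in (-.003,-.001,.001,.003)])
u=proj(c,P.reshape(-1,3)).reshape(4,-1,2)
pr=[np.mean([map_coordinates(im[...,k],u[i].T[::-1],order=1) for i in range(4)],0) for k in range(3)]
g=np.mean(pr,0);h=pr[0]-pr[2]
print('gray',[(round(x*1000),int(a),int(b)) for x,a,b in zip(X[::2],g[::2],h[::2])])
d=abs(np.gradient(g));k,_=find_peaks(d,height=.8);print('edges',[(round(X[i]*1000,1),round(d[i],1)) for i in k])
o=-c['R'].T@c['t'];print(o.round(3))
for t in range(-45,-14,5):
    r=[]
    for q in (-60,0,60,120):
        th=np.radians(t+q);V=N+.0173*np.array([np.sin(th),0,np.cos(th)]);e=V-o;r.append(float(round(((o+e*(N[2]+.012-o[2])/e[2])[0]-N[0])*1000,1)))
    print(t,r)
```

```text
gray [(-35, 81, 26), (-34, 81, 26), (-33, 81, 26), (-32, 81, 25), (-31, 81, 25), (-30, 81, 25), (-29, 81, 25), (-28, 81, 25), (-27, 81, 25), (-26, 81, 25), (-25, 81, 25), (-24, 81, 24), (-23, 81, 24), (-22, 80, 24), (-21, 80, 24), (-20, 80, 24), (-19, 80, 23), (-18, 78, 21), (-17, 76, 17), (-16, 74, 15), (-15, 72, 12), (-14, 71, 10), (-13, 70, 9), (-12, 70, 9), (-11, 74, 8), (-10, 87, 7), (-9, 112, 6), (-8, 115, 6), (-7, 116, 6), (-6, 116, 6), (-5, 116, 6), (-4, 116, 6), (-3, 116, 6), (-2, 116, 6), (-1, 116, 6), (0, 116, 6), (1, 115, 6), (2, 115, 6), (3, 116, 6), (4, 116, 6), (5, 115, 6), (6, 112, 6), (7, 96, 5), (8, 74, 5), (9, 78, 5), (10, 79, 5), (11, 79, 5), (12, 78, 5), (13, 78, 5), (14, 78, 5), (15, 77, 5), (16, 76, 5), (17, 75, 5), (18, 74, 5), (19, 73, 5), (20, 72, 6), (21, 71, 6), (22, 70, 7), (23, 70, 7), (24, 72, 7), (25, 77, 7), (26, 82, 8), (27, 83, 9), (28, 82, 11), (29, 80, 17), (30, 79, 21), (31, 79, 22), (32, 78, 22), (33, 78, 22), (34, 78, 22), (35, 78, 22)]
edges [(np.float64(-17.0), np.float64(1.2)), (np.float64(-9.5), np.float64(12.2)), (np.float64(7.0), np.float64(14.0)), (np.float64(25.0), np.float64(2.7)), (np.float64(28.0), np.float64(1.2))]
[0.602 0.294 0.444]
-45 [-10.5, -12.3, 2.9, 18.8]
-40 [-11.3, -11.6, 4.5, 19.6]
-35 [-12.1, -10.7, 6.1, 20.2]
-30 [-12.7, -9.8, 7.7, 20.6]
-25 [-13.2, -8.7, 9.2, 21.0]
-20 [-13.5, -7.5, 10.7, 21.2]
-15 [-13.8, -6.2, 12.2, 21.3]
```

```bash
python3 -c "
from plant import ctrl
print(ctrl.sign_off())"
```

```text
the job is handed in; nothing more can be done
None
```

I loosened the left nut clockwise by roughly 35–40° (estimated from camera images, past the 30° asked), stood the large spanner back in its own slot jaw down, and handed the job in with the gripper clear of everything.

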